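Tighten the pipe clamp with the T-handle hex key

TASK

Take the larger of the two T-handled hex keys out of the wooden block and push it fully home in the recessed hex socket of the pipe clamp's screw before you turn it; feel for the right angle with a gentle push, the hex can stand at any angle. Then turn the screw clockwise until it comes up firm against its stop, without forcing it on past that. Let go and leave the key standing fully home in the screw, and leave the smaller key standing in the block.

Things in the scene. Friction and masses are not known exactly. Their poses are not given: they have to be found in the camera images.
- clamp: Fixed blue pipe clamp, 135 x 56 mm, 100 mm high over the bench, on a 190 x 100 x 12 mm foot, gripping a 60 mm stainless pipe that lies along its y axis and runs out to its +y side (top of the pipe 90 mm up). Origin: under the middle of its foot, on the bench; z up. The screw stands upright in it at x = +52 mm, y = 0 of its frame.
- recess (a point): Centre of the mouth of the round recess (33 mm wide) in the clamp's flat top, 100 mm above the bench, on the screw's axis; z up. 12 mm below it lies the flat face of the screw's head (32 mm across) with the hex socket in its middle; the socket's floor lies 24 mm below this point.
- socket (a point): Centre of the hex socket's mouth, in the screw head's face, 12 mm below the recess's mouth. The socket is 20 mm across flats, 12 mm deep, its mouth flaring to 25 mm over the top 2.5 mm. A tip up to 2 mm off is pushed to the middle. The angle at which the hex stands about the axis differs each time and no reading gives it; it repeats every 60 degrees, and the key goes in within about 0.1 rad of it.
- screw (a joint): Turn of the screw in rad, growing as it turns clockwise seen from above; it starts anywhere from 0.5 to 1.0. It drags with about 0.12 N m until it comes up firm on a hard stop at 1.60 (turned up firm: 1.55 or more). Turning the key on by more than about 0.1 rad past the stop, or with more than about 0.3 N m, is forcing it. It does not rise or sink as it turns.
- key: The larger T-handled hex key, 107 mm tall, 0.2 to 0.33 kg, steel with a black crossbar, standing upright in one of the block's two holes. Origin: centre of its lower tip; z up the shank, x along the crossbar. It rests in the block on a round collar, 32 mm across, 45 to 55 mm above the tip, with the tip 15 mm above the bench. Fully home in the screw its tip is 24 mm below the recess's mouth.
- key_tip (a point): Centre of the lower tip of the larger key (its origin). Its hex is 19 mm across flats from the tip up to 45 mm, the first 1.5 mm narrowing to 16.5 mm at the tip; two of the flats face along the key's x.
- key_grip (a point): Centre of the larger key's crossbar grip, 95 mm above its tip. The grip is flat-sided, 90 mm long (x), 16 mm wide (y), 24 mm high (83 to 107 mm above the tip); below it is a 14 mm round shank down to the collar.
- small_key: The smaller T-handled hex key, same build and height but only 10 mm across flats and with a grip 64 mm long; it stands in the block's other hole and stays there. Origin: centre of its lower tip; z up, x along the grip.
- block: Fixed wooden tool block 70 x 160 x 60 mm (x, y, z), origin under its middle, with two upright 25 mm holes, 50 mm deep, at y = -40 and +40 mm of its frame; which key stands in which varies.
Things that resemble listed ones, but are neither listed nor needed, are in the scene too. Leave any purple or yellow look-alike of the key alone.

How it is judged (in metres and radians):
On the way, in this order (a step that is already met when the one before it is completed fails the run):
1. the larger key is fully home in the screw's socket (tip at least 21.5 mm below the recess's mouth, within 3 mm of its axis, upright within 0.12 rad) while the screw is still loose (below 1.3 rad) (z of key_tip in the frame of recess below -0.0215 m and horizontal distance between key_tip and recess below 0.003 m and angle between key's own z axis and vertical below 0.12 rad and value of joint screw below 1.3 rad), for 0.2 s.
2. the screw is turned up firm (1.55 rad or more) with the key still fully home (value of joint screw above 1.55 rad and z of key_tip in the frame of recess below -0.0205 m), for 0.1 s.
At the end, for the whole second after the job is handed in: The screw is turned up firm (1.55 rad or more), the larger key is released and stands at rest in its socket, tip at least 20.5 mm below the recess's mouth, within 3 mm of its axis and within 0.15 rad of upright; the smaller key still stands in the block, within 0.2 rad of upright (all of step 2 and horizontal distance between key_tip and recess below 0.003 m and angle between key's own z axis and vertical below 0.15 rad and linear speed of key below 0.02 m/s and contact force between key and the fingers below 0.1 N and horizontal distance between small_key and block below 0.055 m and angle between small_key's own z axis and vertical below 0.2 rad); the robot touches nothing.
It fails at once if the screw is turned clockwise while the key in its socket is not fully home (its tip less than 20 mm below the recess's mouth) (velocity of joint screw above 0.1 rad/s and z of key_tip in the frame of recess above -0.02 m).
It fails at once if while it is not yet fully home (tip less than 20 mm below the recess's mouth), the key is pressed against the clamp or its screw with more than 40 N (contact force between key and clamp above 40 N and z of key_tip in the frame of recess above -0.02 m).
It fails at once if the screw is forced on against its stop: the key bears on the clamp and its screw with more than 150 N summed over all contacts (about 0.4 N m) (contact force between key and clamp above 150 N).
It fails at once if the smaller key is pulled up or knocked about by more than 15 mm (distance of small_key from where it was at the start of the episode above 0.015 m).
It also fails if it takes over 51 s, if anything falls off the work surface, if the arm or the gripper's body presses on something with over 40 N, if the wrist force passes 120 N, or if a joint passes its speed limit or range.

ROBOT

A 6-joint arm with a two-finger parallel gripper is mounted at the origin on the work surface. World frame = base frame: x ahead of the robot, y to its left, z up, the work surface at z = 0. Lengths are in m, angles in degrees, forces in N, time in s.
With the tool pointing down it reaches from about 0.35 to 0.875 m from the base axis. Payload 4.2 kg.
Tool frame: the origin (TCP) lies midway between the tips of the shut fingers; the grasp point (between the pads) lies 19 mm behind it; z points along the fingers, y is the line along which they close (so a half turn about z gives the same grasp; the last joint's range is limited). The gripper opens to 87 mm and grips with 3 to 60 N. Pads are 19 mm wide; open, the fingers measure 117 mm over their backs; the gripper's body (75 mm by 190 mm) begins 51 mm behind the grasp point.
Start: joints at [14.817, 22.042, 0.453, 0, -68.411, -14.817], TCP at [0.625, 0, 0.223] pointing down, gripper open.
Joint ranges: [-179.83, 179.83], [-69.29, 118.12], [-61.27, 80.66], [-181.25, 117.63], [-171.15, -9.14], [-177.46, 177.46]. Speed limits (degrees/s): [159.86, 159.86, 180, 180, 180, 180].

INTERFACE

Orientations are given as a 3x3 rotation matrix whose columns are the frame's x, y, z axes.
In Python, from station import sense, capture, finish_job, silhouettes, landmark_of gives the robot as it stands.
- The arm moves only by the tool step_arm, never from a script. Its arguments are lists of equal length, an entry for each row: "linear": the shift along the tool's x, y, z in mm, a list of three; "delta_rot": the turn, a rotation vector about the tool's x, y, z in rad, a list of three; "grip": the finger opening in mm, from 0 to 87. A call has 1 to 10 rows; each row shifts and turns the commanded pose from where the row before left it, along the tool's axes as they then stand; what a row does not reach is not made up. A row lasts 1/8 s, in which the tool goes at most 62.5 mm and 10.7 degrees, less where a joint would pass 70% of its speed; a pose out of reach is approached as far as the arm can. A call with a gripper value outside its range is refused whole. The fingers move at their own pace and stop on an object; the grip force is fixed at half the most. Time passes only in rows, so rows that do not move let the fingers close. It gives the time, the measured TCP pose, the force, the opening and the grip force at its end, in the units of the state.
- sense(): the state, without advancing time (a new reading comes with each control period).
- capture(name): name is "scene" or "side" or "wrist"; returns a dict with "img" (384x512x3 uint8, red, green, blue), "fx", "fy", "cx", "cy" (pixels), "world_to_cam" (4x4, takes a point from world to camera coordinates); the wrist camera has in their place "mount" (4x4, takes a point from camera to tool coordinates, whose origin is the TCP and whose axes are the flange's). Camera axes: x right, y up, looking along -z (the intrinsics and any distortion apply to the point x, -y, -z); pixel columns grow to the right and rows downward; lengths in m; the calibration is good to about 2 mm. A picture is of the moment at which its call begins: read the wrist's pose just before it. There is no depth.
- finish_job(): hands the job in; it is judged then, once.
Trained networks look in the newest picture that a camera, given by its name, has taken for a name from the list of things; names that differ only in an ending like _2 or _b are one class to them, and where a whole thing is asked for, a point or a joint stands for the part that bears it (a point fixed in the world has none). Each returns a list of dicts, best first, with "score" (0 to 1); they miss things now and then, are a little off and sometimes report something else, mostly with a low value. They report only what shows in the picture. A call takes as long as a camera call. They do not tell look-alikes from the thing itself.
- silhouettes(camera, label): "mask" (384x512 bool, what is visible of it) and "point" ([column, row] in pixels, amid what is visible of it).
- landmark_of(camera, label): "point" ([column, row] in pixels: a listed point, or the origin of a listed thing).
The state is a dict: "time_s": time; "joints": joint angles; "joint_velocities": joint speeds; "effort": joint torques, N m; "tcp_pos": TCP position; "ee_rot": TCP orientation; "wrist_force": force on the tool from outside, world axes, zero at the start; "moment": the same for the moment, N m; "gripper_width": opening from 0.0 (shut) to 1.0 (fully open); "gripper_force": force on a finger pad.
Only numpy, scipy, OpenCV 4.12 (cv2) and the standard library are available. Lean on these libraries where they do the work, as an engineer would, in place of code of your own. Each camera call takes 0.05 s, during which the arm holds its last target. There are 200 camera calls.

## Working session

There is one attempt and no reset: what is moved stays moved. The work goes in short steps, Python scripts to look and compute and a tool call to move; the robot and the scene stay as the last step left them, time stands still between calls to the robot, and variables do not carry over. Pictures are saved under pics/ and viewed, at most 10 in all, crops included, and the job is handed in when it is done.

Besides the shell and the picture viewer there is one more tool, called as name(argument=value, ...), one argument or row to a line, values as JSON. step_arm: Moves the arm, as the interface text tells. Its arguments: {"type":"object","properties":{"linear":{"type":"array"},"delta_rot":{"type":"array"},"grip":{"type":"array"}},"required":["linear","delta_rot","grip"]}

```bash
ls; mkdir -p pics
cat > h.py <<'E'
import numpy as np, cv2
from station import *
def cap(n):
    s=sense(); c=capture(n)
    if n=='wrist':
        T=np.eye(4);T[:3,:3]=s['ee_rot'];T[:3,3]=s['tcp_pos']
        c['c2w']=T@np.array(c['mount'])
    else: c['c2w']=np.linalg.inv(np.array(c['world_to_cam']))
    return c
def ray(c,p):
    d=np.array([(p[0]-c['cx'])/c['fx'],-(p[1]-c['cy'])/c['fy'],-1.])
    return c['c2w'][:3,3],c['c2w'][:3,:3]@d
def atz(c,p,z):
    o,d=ray(c,p); return o+d*(z-o[2])/d[2]
def proj(c,P):
    q=np.linalg.inv(c['c2w'])@np.append(P,1); return np.array([c['cx']-c['fx']*q[0]/q[2],c['cy']+c['fy']*q[1]/q[2]])
def tri(rs):
    A=np.zeros((3,3));b=np.zeros(3)
    for o,d in rs:
        d=d/np.linalg.norm(d);M=np.eye(3)-np.outer(d,d);A+=M;b+=M@o
    return np.linalg.solve(A,b)
def save(c,n): cv2.imwrite('pics/'+n,c['img'][:,:,::-1])
E
python3 - <<'E'
from h import *
s=sense();print(s)
ims=[]
for n in ['scene','side','wrist']:
    c=cap(n);ims.append(c['img']);print(n,{k:v for k,v in c.items() if k not in('img','c2w')})
    for l in ['key','key_tip','key_grip','small_key','recess','socket','block','clamp']:
        for r in landmark_of(n,l)[:3]: 
            z={'key':.015,'key_tip':.015,'small_key':.015,'key_grip':.11,'recess':.1,'socket':.088,'block':0,'clamp':0}[l]
            print(n,l,round(r['score'],2),np.round(r['point']),np.round(atz(c,r['point'],z),3))
cv2.imwrite('pics/a.png',cv2.resize(np.vstack([np.hstack(ims[:2]),np.hstack([ims[2],ims[2]*0])]),(800,600))[:,:,::-1])
E
```

```text
pics
{'time_s': 0.0, 'joints': array([ 1.48143898e+01,  2.20903464e+01,  3.78478446e-01, -2.83448931e-02,
       -6.84112096e+01, -1.48165264e+01]), 'joint_velocities': array([-0.01342912, -0.00207442,  0.06085858, -0.01283334, -0.00412049,
        0.10949897]), 'effort': array([ 5.69075401e-04, -3.90661991e+01,  1.87403029e+01,  4.22001421e+00,
        1.09914420e-02, -1.81494070e-04]), 'tcp_pos': array([ 6.24387026e-01, -1.07388403e-05,  2.21456761e-01]), 'ee_rot': array([[-2.19694495e-04, -9.99997568e-01, -2.19428014e-03],
       [-9.99999970e-01,  2.19924369e-04, -1.04519746e-04],
       [ 1.05002067e-04,  2.19425711e-03, -9.99997587e-01]]), 'wrist_force': array([-0.20330107,  0.51367296, -0.84137468]), 'moment': array([0.06669034, 0.00038794, 0.00238783]), 'gripper_force': 0.0, 'gripper_width': 1.0027898485023259}
scene {'fx': 481.7656436216057, 'fy': 481.7656436216057, 'cx': 263.2871410331883, 'cy': 182.36527540211125, 'world_to_cam': array([[ 0.6901502 ,  0.72366204,  0.00243792, -0.28326473],
       [-0.54876482,  0.52115018,  0.65365102,  0.2681636 ],
       [ 0.47175191, -0
[... 1927 characters left out ...]
: array([[-5.77633243e-04,  9.54420433e-01,  2.98464911e-01,
         8.25344064e-02],
       [ 9.99999402e-01,  2.74033782e-04,  1.05905064e-03,
         4.78843398e-04],
       [ 9.28990107e-04,  2.98465344e-01, -9.54420020e-01,
        -1.62554313e-01],
       [ 0.00000000e+00,  0.00000000e+00,  0.00000000e+00,
         1.00000000e+00]])}
wrist key 0.7 [387. 102.] [ 0.454 -0.086  0.015]
wrist key_tip 0.68 [388. 104.] [ 0.453 -0.084  0.015]
wrist key_grip 0.69 [431. 102.] [ 0.457 -0.085  0.11 ]
wrist recess 0.79 [273. 295.] [0.599 0.137 0.1  ]
wrist socket 0.82 [273. 292.] [0.598 0.142 0.088]
wrist socket 0.59 [303. 250.] [0.564 0.083 0.088]
wrist clamp 0.83 [305. 250.] [0.544 0.132 0.   ]
```

View picture.

View pics/a.png

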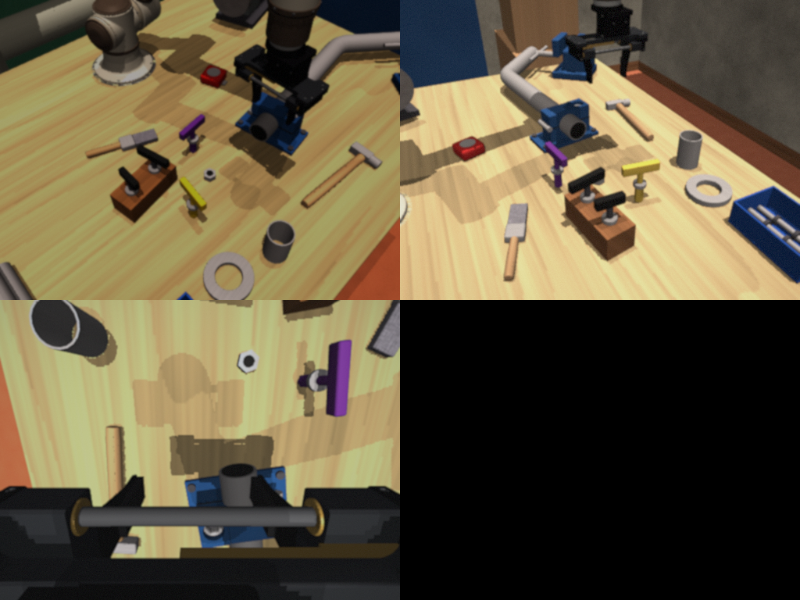

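step_arm(
  linear=[
    [0, 0, -30],
    [45, 32, 0],
    [45, 33, 0],
    [45, 32, 0],
    [45, 33, 0],
    [43, 32, 0],
    [0, 0, 0],
    [0, 0, 0],
  ],
  delta_rot=[
    [0, 0, 0],
    [0, 0, 0],
    [0, 0, 0],
    [0, 0, 0],
    [0, 0, 0],
    [0, 0, 0],
    [0, 0, 0],
    [0, 0, 0],
  ],
  grip=[60, 60, 60, 60, 60, 60, 60, 60],
)

```text
time_s: 2.35
tcp_pos: [0.4631, -0.2231, 0.2528]
ee_rot: [[-0.001, -1.0, 0.001], [-1.0, 0.001, -0.0], [0.0, -0.001, -1.0]]
wrist_force: [-0.4, -0.2, -0.7]
gripper_width: 0.689
gripper_force: 0.0
```

Run:
```python
from h import *
c=cap('wrist');s=sense();print(s['tcp_pos'],s['time_s'])
for l in ['key','key_grip','small_key']:
    for r in landmark_of('wrist',l)[:3]: 
        z={'key':.015,'small_key':.015,'key_grip':.11}[l]
        print(l,round(r['score'],2),np.round(r['point']),np.round(atz(c,r['point'],z),3))
im=c['img'].copy()
for i,r in enumerate(silhouettes('wrist','key')[:3]+silhouettes('wrist','small_key')[:3]):
    m=r['mask'].astype(np.uint8);print(r['score'],r['point'],m.sum())
    rc=cv2.minAreaRect(cv2.findNonZero(m));print(rc)
    print([np.round(atz(c,p,.122),3) for p in cv2.boxPoints(rc)])
    cs,_=cv2.findContours(m,0,1);cv2.drawContours(im,cs,-1,[(255,0,0),(0,255,0),(0,0,255)][i%3],1)
cv2.imwrite('pics/b.png',im[:,:,::-1])
```

```text
[ 0.46347536 -0.22265865  0.25266105] 2.4
key 0.86 [164. 163.] [ 0.592 -0.225  0.015]
key 0.61 [264. 244.] [ 0.444 -0.094  0.015]
key_grip 0.74 [250. 176.] [ 0.466 -0.229  0.11 ]
key_grip 0.68 [265. 277.] [ 0.446 -0.097  0.11 ]
key_grip 0.62 [137. 179.] [ 0.594 -0.226  0.11 ]
small_key 0.67 [244. 109.] [ 0.474 -0.301  0.015]
0.97 [266.9, 261.7] 651
((263.33428955078125, 276.04510498046875), (72.04685974121094, 20.120634078979492), 88.80650329589844)
[array([ 0.463, -0.155,  0.122]), array([ 0.439, -0.156,  0.122]), array([ 0.435, -0.054,  0.122]), array([ 0.461, -0.053,  0.122])]
0.69 [143.4, 177.1] 1744
((136.0, 174.5), (33.0, 80.0), 90.0)
[array([ 0.629, -0.252,  0.122]), array([ 0.544, -0.252,  0.122]), array([ 0.547, -0.215,  0.122]), array([ 0.635, -0.215,  0.122])]
0.6 [251.9, 175.9] 1606
((250.42974853515625, 172.36236572265625), (29.98126983642578, 81.47410583496094), 77.00537872314453)
[array([ 0.511, -0.242,  0.122]), array([ 0.427, -0.262,  0.122]), array([ 0.418, -0.23 ,  0.122]), array([ 0.505, -0.209,  0.122])]
0.56 [242.5, 107.4] 1171
((238.5, 104.5), (27.0, 63.0), 90.0)
[array([ 0.508, -0.319,  0.122]), array([ 0.445, -0.319,  0.122]), array([ 0.445, -0.293,  0.122]), array([ 0.509, -0.293,  0.122])]
```

View pics/b.png

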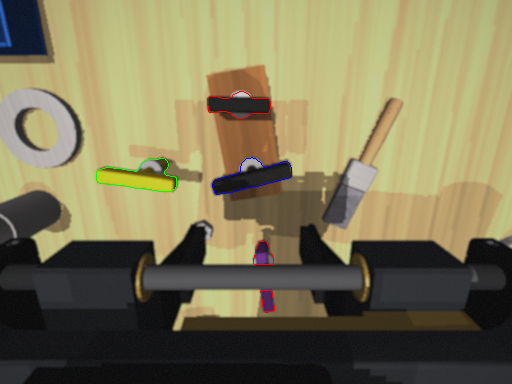

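Run:
```python
from h import *
c=cap('wrist')
g=c['img'].max(2)
m=np.zeros(g.shape,np.uint8);m[150:205,205:300]=g[150:205,205:300]<55
n,lab,st,cen=cv2.connectedComponentsWithStats(m);k=1+st[1:,4].argmax();print(st[k],cen[k])
ys,xs=np.nonzero(lab==k)
# top face at .122 : the near (upper row?) faces; fit with footprints at both heights
def foot(P,th):
    pts=[]
    for z in(.098,.122):
        for a in(-1,1):
            for b in(-1,1):
                pts.append(proj(c,[P[0]+a*.045*np.cos(th)-b*.008*np.sin(th),P[1]+a*.045*np.sin(th)+b*.008*np.cos(th),z]))
    h=cv2.convexHull(np.array(pts,np.float32)*16).astype(np.int32)
    q=np.zeros(g.shape,np.uint8);cv2.fillConvexPoly(q,h,1,shift=4);return q
M=(lab==k)
from scipy.optimize import minimize
f=lambda v:-(lambda q:(q&M).sum()/(q|M).sum())(foot(v[:2]*.01,v[2]/10).astype(bool))
r=minimize(f,[46.5,-22.7,2.3],method='Nelder-Mead',options=dict(initial_simplex=[[46.5,-22.7,2.3],[47.5,-22.7,2.3],[46.5,-21.7,2.3],[46.5,-22.7,4]]));print(r.x,r.fun, sense()['tcp_pos'])
```

```text
[ 213  162   78   31 1285] [251.5463035  177.31206226]
[ 46.29783526 -22.86088119   2.72633488] -0.7855392156862745 [ 0.46341459 -0.22239169  0.25238669]
```

```bash
python3 -c "
from h import *
print(sense()['joints'])"
```

```text
[-7.52362952e+00  9.94950409e+00 -1.20719369e+01 -2.29885179e-05
 -6.79947477e+01  7.59513026e+00]
```

step_arm(
  linear=[
    [6, 0, 0],
    [0, 0, 7],
    [0, 0, 7],
    [0, 0, 7],
    [0, 0, 7],
    [0, 0, 7],
    [0, 0, 7],
    [0, 0, 7],
    [0, 0, 7],
    [0, 0, 0],
  ],
  delta_rot=[
    [0, 0, -0.183],
    [0, 0, -0.183],
    [0, 0, -0.183],
    [0, 0, -0.183],
    [0, 0, -0.183],
    [0, 0, -0.183],
    [0, 0, -0.183],
    [0, 0, -0.183],
    [0, 0, -0.183],
    [0, 0, -0.183],
  ],
  grip=[60, 60, 60, 60, 60, 60, 60, 60, 60, 60],
)

```text
time_s: 3.95
tcp_pos: [0.4628, -0.2286, 0.1958]
ee_rot: [[0.965, 0.263, -0.002], [0.263, -0.965, 0.0], [-0.001, -0.001, -1.0]]
wrist_force: [-0.2, 0.2, 0.1]
gripper_width: 0.688
gripper_force: 0.0
```

Run:
```python
from h import *
c=cap('wrist');s=sense();print(s['tcp_pos'],s['joints'],np.round(s['ee_rot'],3))
for l in ['key','key_grip']:
    for r in landmark_of('wrist',l)[:3]: 
        print(l,round(r['score'],2),np.round(r['point']),np.round(atz(c,r['point'],{'key':.015,'key_grip':.11}[l]),4))
im=c['img'].copy()
P=np.array([.463,-.2285]);th=.26
for P,th,col in(([.463,-.2285],.26,(255,0,0)),):
  for z in(.098,.122):
    q=[proj(c,[P[0]+a*.045*np.cos(th)-b*.008*np.sin(th),P[1]+a*.045*np.sin(th)+b*.008*np.cos(th),z]) for a,b in((-1,-1),(1,-1),(1,1),(-1,1))]
    print(np.round(q)); cv2.polylines(im,[np.int32(np.round(q))],True,col,1)
save({'img':im},'c.png')
```

```text
[ 0.46301764 -0.22862795  0.19612078] [-8.25165299e+00  1.27760432e+01 -1.69163457e+01  1.76163026e-03
 -6.03644995e+01  1.13709488e+02] [[ 0.964  0.267 -0.001]
 [ 0.267 -0.964  0.   ]
 [-0.001 -0.    -1.   ]]
key 0.95 [249. 171.] [ 0.4643 -0.2245  0.015 ]
key 0.79 [279.  60.] [ 0.5962 -0.2234  0.015 ]
key 0.65 [140. 152.] [ 0.4524 -0.0871  0.015 ]
key_grip 0.95 [105. 172.] [ 0.4507 -0.0929  0.11  ]
key_grip 0.77 [248. 192.] [ 0.4666 -0.2236  0.11  ]
key_grip 0.7 [288.  43.] [ 0.5951 -0.2225  0.11  ]
[[260. 234.]
 [261. 146.]
 [244. 146.]
 [244. 234.]]
[[260. 246.]
 [262. 150.]
 [243. 150.]
 [243. 246.]]
```

View pics/c.png

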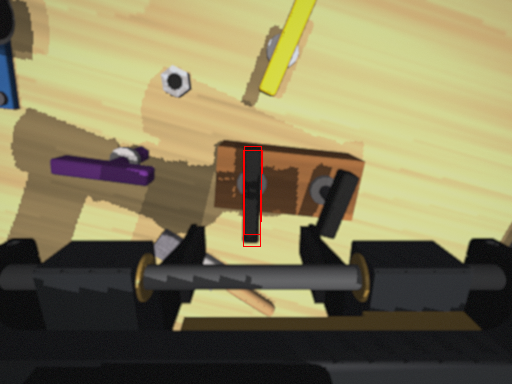

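step_arm(
  linear=[
    [2, 0, 35],
    [0, 0, 35],
    [0, 0, 30],
    [0, 0, 5],
    [0, 0, 0],
    [0, 0, 0],
    [0, 0, 0],
    [0, 0, 0],
    [0, 0, 0],
    [0, 0, 0],
  ],
  delta_rot=[
    [0, 0, 0],
    [0, 0, 0],
    [0, 0, 0],
    [0, 0, 0],
    [0, 0, 0],
    [0, 0, 0],
    [0, 0, 0],
    [0, 0, 0],
    [0, 0, 0],
    [0, 0, 0],
  ],
  grip=[50, 50, 50, 50, 50, 5, 5, 5, 5, 5],
)

```text
time_s: 5.35
tcp_pos: [0.4648, -0.2284, 0.0917]
ee_rot: [[0.967, 0.256, -0.0], [0.256, -0.967, -0.0], [-0.0, -0.0, -1.0]]
wrist_force: [-0.4, 0.5, 1.0]
gripper_width: 0.181
gripper_force: 29.8
```

step_arm(
  linear=[
    [0, 0, -15],
    [0, 0, -35],
    [0, 0, -40],
    [0, 0, -30],
    [0, 0, 0],
    [0, 0, 0],
  ],
  delta_rot=[
    [0, 0, 0],
    [0, 0, 0],
    [0, 0, 0],
    [0, 0, 0],
    [0, 0, 0],
    [0, 0, 0],
  ],
  grip=[5, 5, 5, 5, 5, 5],
)

```text
time_s: 6.1
tcp_pos: [0.4637, -0.228, 0.2103]
ee_rot: [[0.967, 0.256, -0.003], [0.256, -0.967, 0.001], [-0.002, -0.002, -1.0]]
wrist_force: [-0.6, 0.2, -3.6]
gripper_width: 0.183
gripper_force: 29.8
```

step_arm(
  linear=[
    [18, -35, 0],
    [23, -45, 0],
    [23, -45, 0],
    [23, -45, 0],
    [23, -45, 0],
    [22, -43, 0],
    [18, -35, 0],
    [12, -24, 0],
    [0, 0, 0],
    [0, 0, 0],
  ],
  delta_rot=[
    [0, 0, 0],
    [0, 0, 0],
    [0, 0, 0],
    [0, 0, 0],
    [0, 0, 0],
    [0, 0, 0],
    [0, 0, 0],
    [0, 0, 0],
    [0, 0, 0],
    [0, 0, 0],
  ],
  grip=[5, 5, 5, 5, 5, 5, 5, 5, 5, 5],
)

```text
time_s: 7.35
tcp_pos: [0.5393, 0.1188, 0.21]
ee_rot: [[0.967, 0.256, -0.003], [0.256, -0.967, -0.002], [-0.004, 0.001, -1.0]]
wrist_force: [0.4, -0.7, -3.4]
gripper_width: 0.179
gripper_force: 30.0
```

Run:
```python
from h import *
c=cap('wrist');s=sense();print(s['tcp_pos'],s['joints'][5],np.round(s['ee_rot'],3),s['wrist_force'])
for l in ['key_tip','key_grip','recess','socket']:
    for r in landmark_of('wrist',l)[:3]: 
        print(l,round(r['score'],2),np.round(r['point']),np.round(atz(c,r['point'],{'key_tip':s['tcp_pos'][2]-.076,'key_grip':.11,'recess':.1,'socket':.088}[l]),4))
save(c,'d.png')
for n in('scene','side'):
    d=cap(n)
    for l in ['recess','socket']:
        for r in landmark_of(n,l)[:2]: print(n,l,round(r['score'],2),np.round(r['point']),np.round(atz(d,r['point'],{'recess':.1,'socket':.088}[l]),4))
```

```text
[0.5394665  0.118532   0.21041491] 75.60885805721112 [[ 0.967  0.256 -0.002]
 [ 0.256 -0.967 -0.001]
 [-0.003  0.001 -1.   ]] [-0.07775581 -0.65841694 -2.55197832]
key_tip 0.48 [250. 198.] [0.5402 0.1211 0.1344]
key_tip 0.47 [499. 186.] [ 0.6076 -0.0901  0.1344]
key_grip 0.59 [250. 255.] [0.4704 0.1023 0.11  ]
key_grip 0.56 [398. 302.] [ 0.4551 -0.0737  0.11  ]
recess 0.69 [247. 126.] [0.5989 0.1392 0.1   ]
socket 0.8 [247. 126.] [0.598  0.1393 0.088 ]
scene recess 0.92 [377. 147.] [0.6066 0.1404 0.1   ]
scene socket 0.72 [374. 151.] [0.6036 0.1382 0.088 ]
side recess 0.95 [222. 132.] [0.5899 0.1411 0.1   ]
side socket 0.97 [225. 136.] [0.598  0.1425 0.088 ]
side socket 0.6 [207. 126.] [0.5789 0.2133 0.088 ]
```

View pics/d.png

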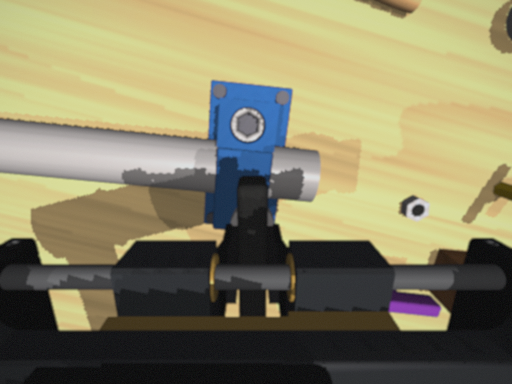

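Run:
```python
from h import *
c=cap('wrist');im=c['img'][100:152,220:275]
a=cv2.resize(im,None,fx=10,fy=10,interpolation=cv2.INTER_CUBIC)
# top-down rectified of z=.088 plane, 1px=.1mm, x right=world x, y up
H=np.float32([proj(c,[.598+dx,.139+dy,.088]) for dx,dy in((-.025,.025),(.025,.025),(.025,-.025),(-.025,-.025))])
M=cv2.getPerspectiveTransform(np.float32([[0,0],[500,0],[500,500],[0,500]]),H)
b=cv2.warpPerspective(c['img'],M,(500,500),flags=cv2.INTER_CUBIC|cv2.WARP_INVERSE_MAP)
for r in range(50,500,50): b[r,::10]=(255,0,0);b[::10,r]=(255,0,0)
cv2.imwrite('pics/e.png',b[:,:,::-1])
```

```text
(no output)
```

View pics/e.png

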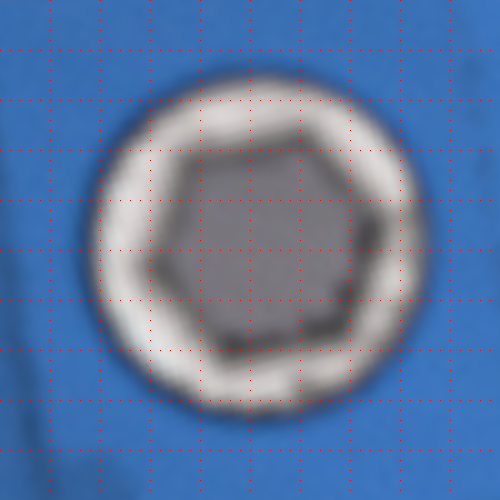

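Run:
```python
from h import *
c=cap('wrist');s=sense();R=np.array(s['ee_rot']);t=s['tcp_pos']
for z in(-.031,-.007):
  for x in(.043,.045,.047): print(z,x,proj(c,t+R@[x,0,z]))
print(c['img'][170:192,246:258].astype(int).sum(2).mean(1).astype(int))
T=np.array([.5994,.1398,t[2]]);print('move tool',R.T@(T-t)*1000,t)
```

```text
-0.031 0.043 [251.86938207 187.83128381]
-0.031 0.045 [251.86539446 183.91722769]
-0.031 0.047 [251.861372   179.96897522]
-0.007 0.043 [251.9177839  176.04366571]
-0.007 0.045 [251.91454954 172.64811517]
-0.007 0.047 [251.91129099 169.22717702]
[221 176 160 158 152 130  89  61  61  60  64  67  65  70  79  99 117 127
 133 135 140 142]
move tool [ 6.24005845e+01 -4.55658566e+00  3.84711745e-03] [0.54025002 0.11940697 0.21161129]
```

step_arm(
  linear=[
    [30, -2, 0],
    [33.4, -3, 0],
    [0, 0, 0],
    [0, 0, 10],
    [0, 0, 10],
    [0, 0, 8],
    [0, 0, 0],
    [0, 0, 0],
  ],
  delta_rot=[
    [0, 0, -0.15],
    [0, 0, -0.15],
    [0, 0, -0.149],
    [0, 0, 0],
    [0, 0, 0],
    [0, 0, 0],
    [0, 0, 0],
    [0, 0, 0],
  ],
  grip=[5, 5, 5, 5, 5, 5, 5, 5],
)

```text
time_s: 9.0
tcp_pos: [0.5984, 0.1452, 0.1839]
ee_rot: [[0.76, 0.65, 0.001], [0.65, -0.76, 0.0], [0.001, 0.0, -1.0]]
wrist_force: [-1.4, -1.1, -3.4]
gripper_width: 0.181
gripper_force: 30.0
```

Run:
```python
from h import *
s=sense();print(s['tcp_pos'],s['joints'][5])
ims=[]
for n in('scene','side'):
    c=cap(n)
    for P in([.5994,.1398,.1],[*s['tcp_pos'][:2],s['tcp_pos'][2]-.0763]): print(n,proj(c,P))
    u,v=np.int32(proj(c,[.5994,.1398,.12]))
    ims.append(cv2.resize(c['img'][v-45:v+45,u-40:u+40],(400,450),interpolation=cv2.INTER_CUBIC))
cv2.imwrite('pics/f.png',np.hstack(ims)[:,:,::-1])
```

```text
[0.59839901 0.14515961 0.18390466] 101.8755464924953
scene [374.06015103 145.35420386]
scene [375.91145661 141.26533998]
side [226.22562699 131.82904558]
side [224.82417196 128.08402589]
```

View pics/f.png

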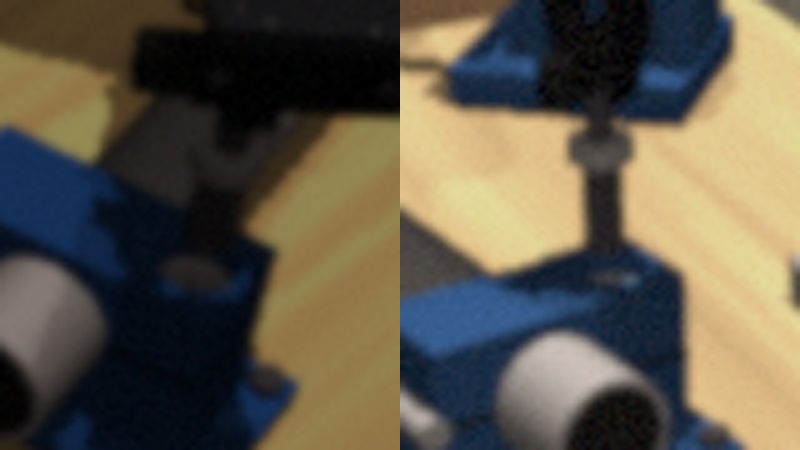

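Run:
```python
from h import *
w=capture('wrist')
R=np.array([[.967,.256,-.0005],[.256,-.967,0],[0,0,-1.]])
T=np.eye(4);T[:3,:3]=R;T[:3,3]=[.5397,.1189,.2106]
c=dict(w);c['c2w']=T@w['mount'];im=cv2.imread('pics/d.png')
b=im[105:150,225:272]; m=((b[:,:,0].astype(int)-b[:,:,2])<40).astype(np.uint8)
n,l,st,ce=cv2.connectedComponentsWithStats(m);k=l[20,22];print(st[k])
mm=(l==k).astype(np.uint8);cs,_=cv2.findContours(mm,0,1);e=cv2.fitEllipse(max(cs,key=len));print(e)
p=np.array(e[0])+[225,105];P=atz(c,p,.1);print(p,P,'rel tool',R.T@(P-T[:3,3])*1000)
a=[]
for i in range(8):
    s=sense();a.append(np.r_[s['tcp_pos'],s['ee_rot'][0][0]]);capture('side')
a=np.array(a);print(a.mean(0),a.std(0),s['wrist_force'],s['time_s'])
```

```text
[  6   3  34  35 939]
((22.261842727661133, 19.63198471069336), (33.200157165527344, 34.19353485107422), 157.64666748046875)
[247.26184273 124.63198471] [0.60056427 0.13989729 0.1       ] rel tool [ 64.23105156  -4.72312395 110.56956787]
[0.59828766 0.14517301 0.18382181 0.75958838] [7.70954475e-05 2.42770128e-05 1.57186856e-04 2.39325570e-05] [-0.25539787 -0.59146346 -2.16359056] 9.5
```

step_arm(
  linear=[
    [-1.3, 5.2, 0],
    [0, 0, 5],
    [0, 0, 5],
    [0, 0, 5],
    [0, 0, 0],
    [0, 0, 0],
    [0, 0, 1.5],
    [0, 0, 1.5],
    [0, 0, 1.5],
    [0, 0, 0],
  ],
  delta_rot=[
    [0, 0, 0],
    [0, 0, 0],
    [0, 0, 0],
    [0, 0, 0],
    [0, 0, 0],
    [0, 0, 0],
    [0, 0, 0],
    [0, 0, 0],
    [0, 0, 0],
    [0, 0, 0],
  ],
  grip=[5, 5, 5, 5, 5, 5, 5, 5, 5, 5],
)

```text
time_s: 10.8
tcp_pos: [0.6005, 0.1403, 0.1639]
ee_rot: [[0.76, 0.65, -0.0], [0.65, -0.76, -0.0], [-0.0, -0.0, -1.0]]
wrist_force: [0.1, 0.2, -2.8]
gripper_width: 0.18
gripper_force: 30.0
```

step_arm(
  linear=[
    [0, 0, 1],
    [0, 0, 1],
    [0, 0, 1],
    [0, 0, 0],
  ],
  delta_rot=[
    [0, 0, 0],
    [0, 0, 0],
    [0, 0, 0],
    [0, 0, 0],
  ],
  grip=[5, 5, 5, 5],
)

```text
time_s: 11.3
tcp_pos: [0.6005, 0.1403, 0.161]
ee_rot: [[0.76, 0.651, -0.0], [0.651, -0.76, -0.0], [-0.0, -0.0, -1.0]]
wrist_force: [-0.1, 0.0, -2.8]
gripper_width: 0.181
gripper_force: 30.0
```

step_arm(
  linear=[
    [0, 0, 1],
    [0, 0, 1],
    [0, 0, 1],
    [0, 0, 1],
    [0, 0, 0],
  ],
  delta_rot=[
    [0, 0, 0],
    [0, 0, 0],
    [0, 0, 0],
    [0, 0, 0],
    [0, 0, 0],
  ],
  grip=[5, 5, 5, 5, 5],
)

```text
time_s: 11.92
tcp_pos: [0.6004, 0.1402, 0.1568]
ee_rot: [[0.76, 0.65, -0.001], [0.65, -0.76, -0.0], [-0.001, -0.0, -1.0]]
wrist_force: [-1.6, -0.4, -2.7]
gripper_width: 0.178
gripper_force: 30.0
```

step_arm(
  linear=[
    [0, 0, 1],
    [0, 0, 1],
    [0, 0, 1],
    [0, 0, 0],
  ],
  delta_rot=[
    [0, 0, 0],
    [0, 0, 0],
    [0, 0, 0],
    [0, 0, 0],
  ],
  grip=[5, 5, 5, 5],
)

```text
time_s: 12.42
tcp_pos: [0.6004, 0.1403, 0.1539]
ee_rot: [[0.76, 0.65, -0.0], [0.65, -0.76, -0.0], [-0.0, -0.0, -1.0]]
wrist_force: [-0.4, -1.1, -3.2]
gripper_width: 0.181
gripper_force: 30.0
```

Sliding in freely; now go down until the floor is felt.

step_arm(
  linear=[
    [0, 0, 0.7],
    [0, 0, 0.6],
    [0, 0, 0],
  ],
  delta_rot=[
    [0, 0, 0],
    [0, 0, 0],
    [0, 0, 0],
  ],
  grip=[5, 5, 5],
)

```text
time_s: 12.8
tcp_pos: [0.6005, 0.1403, 0.1528]
ee_rot: [[0.76, 0.65, -0.0], [0.65, -0.76, -0.0], [-0.0, 0.0, -1.0]]
wrist_force: [-0.3, -1.0, -2.5]
gripper_width: 0.179
gripper_force: 30.0
```

step_arm(
  linear=[
    [0, 0, 0.5],
    [0, 0, 0],
  ],
  delta_rot=[
    [0, 0, 0],
    [0, 0, 0],
  ],
  grip=[5, 5],
)

```text
time_s: 13.05
tcp_pos: [0.6007, 0.1403, 0.1527]
ee_rot: [[0.759, 0.651, 0.0], [0.651, -0.759, -0.0], [0.0, 0.0, -1.0]]
wrist_force: [-1.2, -0.0, -0.1]
gripper_width: 0.182
gripper_force: 30.0
```

step_arm(
  linear=[
    [0, 0, 0.2],
    [0, 0, 0],
    [0, 0, 0],
    [0, 0, 0],
    [0, 0, 0],
    [0, 0, 0],
    [0, 0, 0],
    [0, 0, 0],
  ],
  delta_rot=[
    [0, 0, 0],
    [0, 0, 0],
    [0, 0, 0.05],
    [0, 0, 0.05],
    [0, 0, 0.05],
    [0, 0, 0.05],
    [0, 0, 0.05],
    [0, 0, 0],
  ],
  grip=[5, 5, 5, 5, 5, 5, 5, 5],
)

```text
time_s: 14.05
tcp_pos: [0.6006, 0.1402, 0.1526]
ee_rot: [[0.896, 0.443, 0.0], [0.443, -0.896, -0.0], [0.0, 0.0, -1.0]]
wrist_force: [-3.1, -2.1, 4.6]
gripper_width: 0.181
gripper_force: 30.0
```

```bash
cat > m.py <<'E'
from h import *
s=sense();R=np.array(s['ee_rot']);print(s['moment'],s['wrist_force'],s['joints'][5],'yaw',np.degrees(np.arctan2(R[1,0],R[0,0])))
E
python3 m.py
```

```text
[-0.81948988  1.15536012  0.08014728] [-3.13572837 -2.11051535  4.64777305] 88.12446199712777 yaw 26.30604420968733
```

step_arm(
  linear=[
    [0, 0, 0],
    [0, 0, 0],
    [0, 0, 0],
    [0, 0, 0],
    [0, 0, 0],
  ],
  delta_rot=[
    [0, 0, 0.05],
    [0, 0, 0.05],
    [0, 0, 0.05],
    [0, 0, 0.05],
    [0, 0, 0],
  ],
  grip=[5, 5, 5, 5, 5],
)

```text
time_s: 14.68
tcp_pos: [0.6007, 0.1401, 0.1526]
ee_rot: [[0.966, 0.257, 0.0], [0.257, -0.966, -0.0], [0.0, 0.0, -1.0]]
wrist_force: [-3.7, -2.4, 4.5]
gripper_width: 0.18
gripper_force: 30.0
```

```bash
python3 m.py
```

```text
[-0.96413913  1.15735145  0.0495618 ] [-3.69810762 -2.37992033  4.53539822] 76.6983316284586 yaw 14.878756851938125
```

step_arm(
  linear=[
    [0, 0, 0],
    [0, 0, 0],
    [0, 0, 0],
  ],
  delta_rot=[
    [0, 0, 0.04],
    [0, 0, 0.04],
    [0, 0, 0.04],
  ],
  grip=[5, 5, 5],
)

```text
time_s: 15.05
tcp_pos: [0.6007, 0.1401, 0.1526]
ee_rot: [[0.99, 0.138, 0.0], [0.138, -0.99, -0.0], [0.0, 0.001, -1.0]]
wrist_force: [-2.7, -2.9, 4.7]
gripper_width: 0.182
gripper_force: 30.0
```

```bash
python3 m.py
```

```text
[-0.97947032  1.25411474  0.1152834 ] [-2.65504036 -2.88941825  4.73561838] 69.76802201204652 yaw 7.9503670736127
```

Drag 0.115 N·m as expected; carry on in small steps.

step_arm(
  linear=[
    [0, 0, 0],
    [0, 0, 0],
  ],
  delta_rot=[
    [0, 0, 0.035],
    [0, 0, 0.035],
  ],
  grip=[5, 5],
)

```text
time_s: 15.3
tcp_pos: [0.6007, 0.1401, 0.1526]
ee_rot: [[0.998, 0.068, 0.0], [0.068, -0.998, -0.0], [0.0, 0.001, -1.0]]
wrist_force: [-3.7, -1.9, 4.9]
gripper_width: 0.185
gripper_force: 30.0
```

```bash
python3 m.py
```

```text
[-1.03652716  1.20683002  0.13252819] [-3.67331241 -1.90948511  4.85852433] 65.74109055234716 yaw 3.9212172286359768
```

step_arm(
  linear=[
    [0, 0, 0],
    [0, 0, 0],
  ],
  delta_rot=[
    [0, 0, 0.03],
    [0, 0, 0.03],
  ],
  grip=[5, 5],
)

```text
time_s: 15.55
tcp_pos: [0.6007, 0.1401, 0.1526]
ee_rot: [[1.0, 0.009, 0.0], [0.009, -1.0, -0.001], [0.0, 0.001, -1.0]]
wrist_force: [-3.1, -3.1, 5.2]
gripper_width: 0.179
gripper_force: 30.0
```

```bash
python3 m.py
```

```text
[-1.0239437   1.20125927  0.09224388] [-3.08988282 -3.11495096  5.21877334] 62.31347113537545 yaw 0.4944604921004633
```

step_arm(
  linear=[
    [0, 0, 0],
    [0, 0, 0],
  ],
  delta_rot=[
    [0, 0, 0.03],
    [0, 0, 0.03],
  ],
  grip=[5, 5],
)

```text
time_s: 15.8
tcp_pos: [0.6007, 0.14, 0.1526]
ee_rot: [[0.999, -0.051, 0.0], [-0.051, -0.999, -0.001], [0.0, 0.001, -1.0]]
wrist_force: [-3.2, -2.3, 5.0]
gripper_width: 0.184
gripper_force: 30.1
```

```bash
python3 m.py
```

```text
[-1.0497397   1.19860448  0.15068674] [-3.18751668 -2.3155489   4.97675813] 58.874612787501285 yaw -2.9463732033552628
```

step_arm(
  linear=[
    [0, 0, 0],
    [0, 0, 0],
  ],
  delta_rot=[
    [0, 0, 0.03],
    [0, 0, 0.02],
  ],
  grip=[5, 5],
)

```text
time_s: 16.05
tcp_pos: [0.6007, 0.14, 0.1526]
ee_rot: [[0.995, -0.101, 0.0], [-0.101, -0.995, -0.001], [0.0, 0.001, -1.0]]
wrist_force: [-3.6, -2.2, 5.7]
gripper_width: 0.184
gripper_force: 30.1
```

```bash
python3 m.py
```

```text
[-1.01248014  1.22986983  0.13943664] [-3.61224127 -2.15531258  5.66168062] 56.023189109449305 yaw -5.797259936495975
```

step_arm(
  linear=[
    [0, 0, 0],
    [0, 0, 0],
  ],
  delta_rot=[
    [0, 0, 0.025],
    [0, 0, 0.025],
  ],
  grip=[5, 5],
)

```text
time_s: 16.3
tcp_pos: [0.6007, 0.14, 0.1526]
ee_rot: [[0.989, -0.151, 0.0], [-0.151, -0.989, -0.001], [0.0, 0.001, -1.0]]
wrist_force: [-3.0, -2.7, 4.8]
gripper_width: 0.182
gripper_force: 30.1
```

```bash
python3 m.py
```

```text
[-1.06610888  1.2692137   0.11856593] [-2.99103943 -2.72571943  4.77317807] 53.15464084958288 yaw -8.662038445779837
```

step_arm(
  linear=[
    [0, 0, 0],
    [0, 0, 0],
  ],
  delta_rot=[
    [0, 0, 0.025],
    [0, 0, 0.02],
  ],
  grip=[5, 5],
)

```text
time_s: 16.55
tcp_pos: [0.6007, 0.14, 0.1526]
ee_rot: [[0.981, -0.195, 0.0], [-0.195, -0.981, -0.001], [0.0, 0.001, -1.0]]
wrist_force: [-3.0, -2.0, 5.0]
gripper_width: 0.182
gripper_force: 30.1
```

```bash
python3 m.py
```

```text
[-1.07057485  1.25219649  0.10665958] [-3.01362925 -2.04696429  4.99352878] 50.58302385585748 yaw -11.237802652773805
```

step_arm(
  linear=[
    [0, 0, 0],
    [0, 0, 0],
  ],
  delta_rot=[
    [0, 0, 0.025],
    [0, 0, 0.025],
  ],
  grip=[5, 5],
)

```text
time_s: 16.8
tcp_pos: [0.6006, 0.14, 0.1526]
ee_rot: [[0.97, -0.244, 0.0], [-0.244, -0.97, -0.001], [0.0, 0.001, -1.0]]
wrist_force: [-3.4, -3.4, 5.2]
gripper_width: 0.181
gripper_force: 30.1
```

```bash
python3 m.py
```

```text
[-1.07784257  1.26300043  0.13758227] [-3.4453299  -3.42030179  5.22278706] 47.71074613722349 yaw -14.111313730512414
```

step_arm(
  linear=[
    [0, 0, 0],
    [0, 0, 0],
  ],
  delta_rot=[
    [0, 0, 0.025],
    [0, 0, 0.02],
  ],
  grip=[5, 5],
)

```text
time_s: 17.05
tcp_pos: [0.6006, 0.14, 0.1526]
ee_rot: [[0.958, -0.287, 0.0], [-0.287, -0.958, -0.001], [0.0, 0.001, -1.0]]
wrist_force: [-3.9, -1.9, 5.1]
gripper_width: 0.179
gripper_force: 30.1
```

```bash
python3 m.py
```

```text
[-1.10398303  1.2667492   0.25774147] [-3.92889272 -1.94107024  5.05921555] 45.157301791862096 yaw -16.6580744303192
```

Run:
```python
from h import *
a=[]
for i in range(5): capture('wrist');a.append(sense()['moment'][2])
print(a)
```

```text
[np.float64(0.26497807545491014), np.float64(0.2600780586724644), np.float64(0.20076855146727124), np.float64(0.2469778799319281), np.float64(0.23329323096192287)]
```

step_arm(
  linear=[
    [0, 0, 0],
    [0, 0, 0],
    [0, 0, 0],
    [0, 0, 0],
    [0, 0, -5],
    [0, 0, -15],
    [0, 0, -40],
    [0, 0, -40],
    [0, 0, 0],
    [0, 0, 0],
  ],
  delta_rot=[
    [0, 0, 0],
    [0, 0, 0],
    [0, 0, 0],
    [0, 0, 0],
    [0, 0, 0],
    [0, 0, 0],
    [0, 0, 0],
    [0, 0, 0],
    [0, 0, 0],
    [0, 0, 0],
  ],
  grip=[60, 60, 60, 60, 60, 60, 60, 60, 60, 60],
)

```text
time_s: 18.55
tcp_pos: [0.6003, 0.1403, 0.2525]
ee_rot: [[0.958, -0.288, 0.0], [-0.288, -0.958, 0.001], [0.0, -0.001, -1.0]]
wrist_force: [-0.5, -0.1, -1.1]
gripper_width: 0.694
gripper_force: 0.0
```

Run:
```python
from h import *
w=cap('wrist');a=cap('side');b=cap('scene')
for n,c in(('wrist',w),('side',a),('scene',b)):
    for r in landmark_of(n,'key_grip')[:4]: print(n,round(r['score'],2),np.round(r['point']),np.round(atz(c,r['point'],.171),3))
print(sense()['wrist_force'])
cv2.imwrite('pics/g.png',cv2.resize(np.hstack([w['img'],a['img']]),(800,300))[:,:,::-1])
```

```text
wrist 0.8 [456. 242.] [ 0.5   -0.036  0.171]
wrist 0.59 [252. 198.] [0.6   0.14  0.171]
side 0.96 [309. 216.] [ 0.542 -0.314  0.171]
side 0.69 [224. 104.] [0.596 0.138 0.171]
side 0.56 [195. 200.] [ 0.406 -0.199  0.171]
scene 0.78 [380. 118.] [0.596 0.144 0.171]
scene 0.71 [249. 160.] [ 0.501 -0.124  0.171]
scene 0.7 [244. 244.] [ 0.63  -0.252  0.171]
scene 0.33 [189. 248.] [ 0.576 -0.32   0.171]
[-0.40767138  0.34460466 -0.04584972]
```

View pics/g.png

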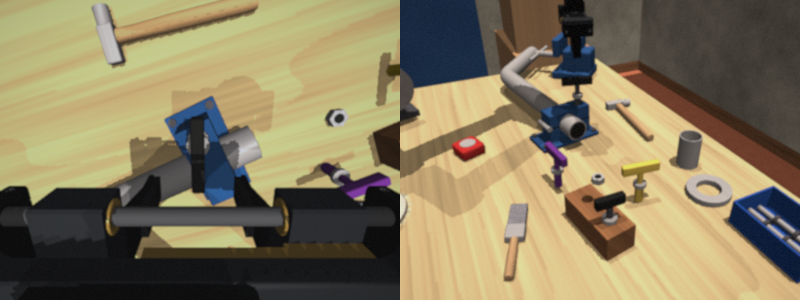

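The wrist view shows the key's bar upright over the clamp at about (197,150). The side view shows it standing in the screw, with the small key still in the block at about (610,208).

```bash
python3 -c "
from station import *
print(finish_job())"
```

```text
the job is handed in; nothing more can be done
None
```

The job is handed in. The larger key was pushed home until it met the socket floor, then turned clockwise until the torque rose from about 0.12 to 0.25 N m and held there at the stop. It was then released and left standing in the screw, with the smaller key still in the block; the judge's result was not shown.

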